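# Open a child-safe tablet jar in its cradle

### The job

Pick up the upright white jar with the red child-safety cap and seat it fully down in the grey anti-spin cradle, so that it cannot turn with the cap. Then press the cap down against its spring, twist it anticlockwise (seen from above) out of its lock, and lift it straight off. Finish still holding the cap level over the mouth of the seated jar, with about 5 cm (3 to 10 cm) of air below it; do not tip the jar and leave the other things on the counter where they are.

Things in the scene. Friction and masses are not known exactly. Their poses are not given: they have to be found in the camera images.
- jar: White oblong plastic jar of tablets with a teal label, 0.3 to 0.55 kg, standing loose, red cap locked on. Body 64 (own x) x 88 (own y) x 90 mm high, round shoulder 60 mm across up to 96 mm, neck 40 mm across up to 120 mm with three hooks for the cap. Origin: centre of underside, z up. Same after half a turn. Can be lifted by the locked cap (play 4 degrees, 1 mm).
- cap: Red push-and-turn cap, a drum with 18 flats, 60 mm across, 30 mm high, 0.1 kg, white arrows on top. Origin: centre of the skirt's lower edge, z up. Locked: origin 104 mm above the jar's underside, own x along the jar's x, held up by a 6 N spring, turns only 4 degrees. 14 mm are free between the skirt and the flat top of the jar's body.
- cap_top (a point): Centre of the cap's top face, 30 mm above cap. To unlock, press the cap 4.5 to 7.5 mm below its locked height (11 N at 4.5 mm, 14 N at 7.5 mm where it meets the shoulder), keep it down and turn it anticlockwise seen from above: past 40 degrees it is free to lift, best at 60, a stop at 80.
- jar_mouth (a point): Centre of the jar's open mouth (neck rim), 120 mm above the jar's underside; the locked cap's skirt reaches 16 mm down over it.
- cradle: Grey plastic cradle fixed to the counter: base plate 104 (own x) x 148 (own y) x 6 mm with four screws, low walls with outward-flared lips, 39 mm high over all. Pocket 68 (own x) x 92 (own y) mm, 2 mm clear of the jar all round; lips open to about 76 x 100 mm. Jar goes in either way round, long side along the cradle's y. Origin: centre of underside, z up.
- cradle_floor (a point): Centre of the pocket's floor, 6 mm above the counter: where the centre of the seated jar's underside is.
- soap_dish: Bystander: white dish with a pale blue bar of soap, 88 x 123 x 27 mm; origin at the underside.
- nail_brush: Bystander: purple nail brush, 30 x 86 x 22 mm; origin at the underside.
- stain_gel: Bystander: white and pale blue tube lying down, 48 x 156 x 33 mm; origin at the underside.
- grease_pot: Bystander: flat cream-coloured round pot, 90 mm across, 32 mm high; origin at the underside.
- scissors: Bystander: scissors with red handles, 87 x 199 x 9 mm; origin at the underside.
- pill_jar: Bystander: small round jar with a dark lid and green label, 44 mm across, 105 mm high; origin at the underside.
- marker: Bystander: red and white marker pen lying between the two work places, 17 x 135 x 16 mm; origin at the underside.
There are look-alikes about, which are no part of the job. What is shaped like the cap but purple is not meant. Leave any orange look-alike of the jar alone.

How it is judged (in metres and radians):
On the way, in this order (a step that is already met when the one before it is completed fails the run):
1. the jar stands fully down in the cradle with its cap still locked on (z of jar in the frame of cradle_floor below 0.003 m and horizontal distance between jar and cradle_floor below 0.006 m and angle between the x axis of jar and the x axis of cradle, either way round below 0.12 rad and angle between jar's own z axis and vertical below 0.05 rad and z of cap in the frame of jar below 0.107 m and angle between the x axis of cap and the x axis of jar, either way round below 0.25 rad), for 0.1 s.
2. the cap is pressed and turned at least 26 degrees out of its lock, still down on the neck of the seated jar (z of jar in the frame of cradle_floor below 0.003 m and horizontal distance between jar and cradle_floor below 0.006 m and angle between the x axis of jar and the x axis of cradle, either way round below 0.12 rad and angle between jar's own z axis and vertical below 0.05 rad and angle between the x axis of cap and the x axis of jar, either way round above 0.45 rad and z of cap in the frame of jar below 0.109 m and horizontal distance between cap and jar below 0.008 m), for 0.05 s.
At the end, for the whole second after the job is handed in: Jar seated: underside within 3 mm of the pocket floor and 6 mm of its centre, square within 7 degrees, upright within 3. The fingers still hold the cap at rest, clear of the jar, level within 15 degrees, its lower edge 25 to 120 mm above the mouth and within 30 mm sideways (z of jar in the frame of cradle_floor below 0.003 m and horizontal distance between jar and cradle_floor below 0.006 m and angle between the x axis of jar and the x axis of cradle, either way round below 0.12 rad and angle between jar's own z axis and vertical below 0.05 rad and contact force between the fingers and cap above 1 N and contact force between cap and jar below 0.05 N and z of cap in the frame of jar_mouth between 0.025 and 0.12 m and horizontal distance between cap and jar_mouth below 0.03 m and angle between cap's own z axis and vertical below 0.26 rad and linear speed of cap below 0.03 m/s and linear speed of jar below 0.02 m/s); the arm keeps its last pose, push and grip.
It fails at once if the jar is tipped more than 34 degrees (angle between jar's own z axis and vertical above 0.6 rad).
It fails at once if a bystander is moved more than 3 cm (distance of any of soap_dish, nail_brush, stain_gel, grease_pot, scissors, pill_jar, marker from where it was at the start of the episode above 0.03 m).
It also fails if it takes over 48 s, if anything falls off the work surface, if the arm or the gripper's body presses on something with over 40 N, if the wrist force passes 120 N, or if a joint passes its speed limit or range.

### The arm

A 6-joint arm with a two-finger parallel gripper is mounted at the origin on a cart in front of the work surface, level with it; the furniture and walls round the work are solid. World frame = base frame: x ahead of the robot, y to its left, z up, the work surface at z = 0. Lengths are in mm, angles in degrees, forces in N, time in s.
With the tool pointing down it reaches from about 375 to 750 mm from the base axis. Payload 9 kg.
Tool frame: the origin (TCP) lies between the finger pads; the fingertips stand 25 mm ahead of it and the grasp point (between the pads) lies 6 mm ahead of it (env.nose_length is the distance from the TCP to the fingertips, in mm); z points along the fingers, y is the line along which they close (so a half turn about z gives the same grasp; the last joint's range is limited). The gripper opens to 85 mm and grips with 20 to 120 N. Pads are 22 mm wide; open, the fingers measure 114 mm over their backs; the gripper's body (76 mm by 85 mm) begins 54 mm behind the grasp point. The pads swing forward as they close: fully open they stand 13 mm farther back than shut.
Start: joints at [-84.723, 5.964, 5.575, 89.605, 0, 77.527], TCP at [182.931, -571.463, 256.331] pointing down, gripper open.
Joint ranges: [-171.21, 171.21], [-48.23, 106.86], [-62.78, 66.21], [-105.2, 120.99], [-86.42, 89.51], [-180, 180]. Speed limits (degrees/s): [127.2, 127.2, 147.25, 180, 180, 180].

### API

Orientations are given as a 3x3 rotation matrix whose columns are the frame's x, y, z axes.
In Python, from station import env gives the robot as it stands. Calls block until the motion is done:
- env.move_ptp(position, orientation): joint-space move of the TCP to a pose.
- env.servo_line(position, frame=None, velocity=150, force_limit=None): straight line of the TCP; frame=None keeps the orientation; velocity is the mean speed in mm/s. With force_limit (N) it stops when the force on the tool has changed by that much, and returns True; else False.
- env.goto_joints(angles): joint-space move.
- env.gripper_to(opening, grip_force=None): opening from 0.0 (shut) to 1.0 (fully open); grip_force is the grip in N (None keeps the last); returns when the fingers have stopped.
- env.wait(seconds).
- env.inverse_kinematics(position, orientation): joint angles nearest the present ones, or None.
- env.read_state(): the state.
- env.capture(name): name is "side" or "top" or "wrist"; returns (picture, depth): 480x640x3 uint8, blue, green, red; 480x640 float32, mm along the optical axis (not along the pixel's ray), 0 where there is no reading.
- env.calibration(name): a dict with "mtx" (3x3 intrinsics, pixels), "D" ([k1, k2, p1, p2, k3] as OpenCV has them; the pictures are not rectified), "camera_from_world" (4x4, takes a point from world to camera coordinates). Camera axes: x right, y down, z forward; pixel columns grow to the right and rows downward; lengths in mm; the calibration is good to about 2 mm. A picture is of the moment at which its call begins: read the wrist's pose just before it. calibration takes no time and is no camera call; for the wrist camera it gives the pose at the moment of the call.
A pose or a line that the arm cannot do raises env.PlanningError and nothing moves.
- env.sign_off(): hands the job in; it is judged then, once.
The state is a dict: "time_s": time; "joints": joint angles; "qvel": joint speeds; "effort": joint torques, N m; "ee_pos": TCP position; "tcp_rot": TCP orientation; "wrist_force": force on the tool from outside, world axes, zero at the start; "ft_torque": the same for the moment, N m; "finger_gap": opening from 0.0 (shut) to 1.0 (fully open); "grasp_force": force on a finger pad.
Only numpy, scipy, OpenCV 4.12 (cv2) and the standard library are available. Lean on these libraries where they do the work, as an engineer would, in place of code of your own. Each camera call takes 0.05 s, during which the arm holds its last target. There are 200 camera calls.

## Working session

There is one attempt and no reset: what is moved stays moved. The work goes in short steps, each a Python script; the robot and the scene stay as the last script left them, time stands still between calls to the robot, and variables do not carry over. Pictures are saved under pics/ and viewed, at most 10 in all, crops included, and the job is handed in when it is done.

```bash
mkdir -p pics; ls; python3 - <<'E'
from station import env
import cv2,numpy as np
for n in("top","side"):
    p,d=env.capture(n); cv2.imwrite(f"pics/{n}0.png",p); np.savez(f"{n}0.npz",p=p,d=d)
    c=env.calibration(n); print(n,np.round(c["mtx"],1).tolist(),np.round(c["D"],3),np.round(c["camera_from_world"],3).tolist(),(d==0).mean())
s=env.read_state();print(s["time_s"],s["finger_gap"],s["tcp_rot"],env.nose_length)
E
```

```text
pics
top [[516.7, 0.0, 323.2], [0.0, 516.7, 229.8], [0.0, 0.0, 1.0]] [-0.008  0.     0.     0.     0.   ] [[0.006, -1.0, 0.018, 47.705], [-0.987, -0.009, -0.16, 589.239], [0.16, -0.017, -0.987, 1334.708], [0.0, 0.0, 0.0, 1.0]] 0.004065755208333333
side [[482.5, 0.0, 319.4], [0.0, 482.5, 236.1], [0.0, 0.0, 1.0]] [-0.052  0.     0.     0.     0.   ] [[0.892, -0.452, 0.014, -478.471], [-0.378, -0.763, -0.524, 313.958], [0.247, 0.462, -0.852, 1490.123], [0.0, 0.0, 0.0, 1.0]] 0.049889322916666666
0.1 1.0029868975501306 [[ 9.52412439e-01  3.04812299e-01 -9.47716423e-05]
 [ 3.04812198e-01 -9.52411760e-01  1.16772442e-03]
 [ 2.65675138e-04 -1.14104281e-03 -9.99999314e-01]] 25.0
```

View pics/top0.png

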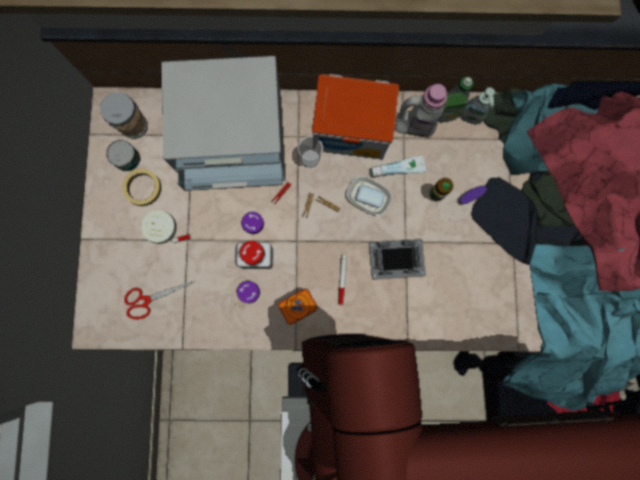

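View pics/side0.png

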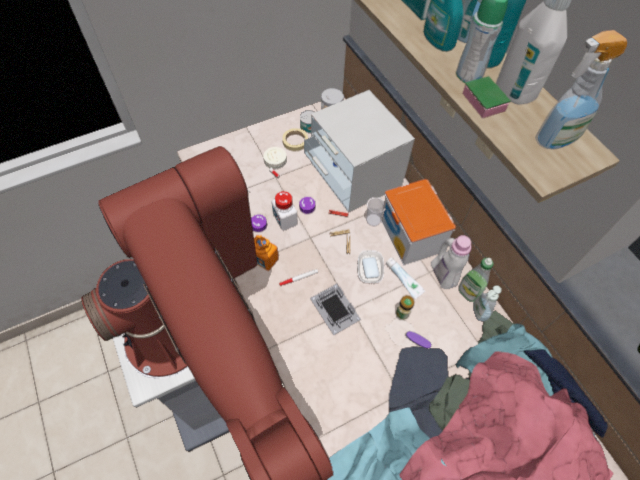

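The top view shows these candidates:
- Red cap on a white oblong body at (252,253), which fits the jar.
- Purple caps at (253,222) and (248,291), which are the wrong colour.
- An orange jar look-alike at (298,305), to be left alone.

The grey cradle is at (397,259) and the marker at (342,278). I'll measure these and confirm in an enlarged crop.

```bash
cat >h.py <<'E'
import cv2,numpy as np
from station import env
def rays(c,uv,z):
    """pixels -> world points on plane z"""
    uv=np.asarray(uv,float).reshape(-1,1,2); n=cv2.undistortPoints(uv,c["mtx"],c["D"]).reshape(-1,2)
    T=np.linalg.inv(np.array(c["camera_from_world"])); d=np.c_[n,np.ones(len(n))]@T[:3,:3].T; o=T[:3,3]
    return o+d*((z-o[2])/d[:,2])[:,None]
def cloud(c,d):
    v,u=np.indices(d.shape); n=cv2.undistortPoints(np.stack([u,v],-1).reshape(-1,1,2).astype(float),c["mtx"],c["D"]).reshape(-1,2)
    P=np.c_[n,np.ones(len(n))]*d.reshape(-1,1); T=np.linalg.inv(np.array(c["camera_from_world"]))
    return (P@T[:3,:3].T+T[:3,3]).reshape(*d.shape,3)
def blob(m,near):
    n,l,s,ce=cv2.connectedComponentsWithStats(m.astype(np.uint8))
    ok=[i for i in range(1,n) if s[i,4]>30]; i=min(ok,key=lambda i:np.hypot(*(ce[i]-near))); return l==i
def redmask(p):
    h=cv2.cvtColor(p,cv2.COLOR_BGR2HSV); return ((h[...,0]<7)|(h[...,0]>172))&(h[...,1]>150)&(h[...,2]>70)
def R(yaw):  # tool down, tool y (closing line) at yaw deg in world
    a=np.radians(yaw); y=np.array([np.cos(a),np.sin(a),0]); z=np.array([0,0,-1.]); return np.c_[np.cross(y,z),y,z]
def rect(P):
    (c,s,a)=cv2.minAreaRect(P[:,:2].astype(np.float32)); return np.round(c,1),np.round(s,1),round(a,1)
E
python3 - <<'E'
from h import *
f=np.load("top0.npz");p,d=f["p"],f["d"];c=env.calibration("top");W=cloud(c,d)
m=blob(redmask(p),(252,253));uv=np.argwhere(m)[:,::-1]
k=cv2.convexHull(uv.astype(np.int32)).reshape(-1,2)
print("red n",m.sum(),"z",np.percentile(W[m][:,2],[10,50,90]),"circle@134",cv2.minEnclosingCircle(rays(c,k,134)[:,:2].astype(np.float32)))
for nm,(u,v),lo,hi in(("jarbody",(252,253),75,150),("cradle",(397,259),25,50),("marker",(342,278),8,25)):
    w=(W[...,2]>lo)&(W[...,2]<hi); q=np.zeros_like(w);q[v-40:v+40,u-45:u+45]=1; w&=q
    print(nm,w.sum(),rect(W[w]))
s=R(0)
for x,y in((480,160),(480,-180)):
  for yaw in range(-180,180,45):
    j=env.inverse_kinematics((x,y,200),R(yaw)); print(x,y,yaw,None if j is None else np.round(j))
cv2.imwrite("pics/crop.png",cv2.resize(p[200:330,210:440],None,fx=3.4,fy=3.4,interpolation=cv2.INTER_CUBIC))
E
```

```text
red n 351 z [130.57616447 134.12989258 137.65123885] circle@134 ((516.6449584960938, 232.12155151367188), 29.577871322631836)
jarbody 850 (array([518. , 231.6]), array([63., 88.]), 0.7)
cradle 358 (array([ 518.7, -148.6]), array([ 89.8, 119.1]), 3.6)
marker 414 (array([472.2,  -6.9]), array([200.7, 241.7]), 6.7)
480 160 -180 [  4. -11. -17.  84.   0. -86.]
480 160 -135 [   4.  -11.  -17.   84.    0. -131.]
480 160 -90 [   4.  -11.  -17.   84.    0. -176.]
480 160 -45 [  4. -11. -17.  84.   0. 139.]
480 160 0 [  4. -11. -17.  84.   0.  94.]
480 160 45 [  4. -11. -17.  84.   0.  49.]
480 160 90 [  4. -11. -17.  84.   0.   4.]
480 160 135 [  4. -11. -17.  84.   0. -41.]
480 -180 -180 [ -35.  -10.  -16.   84.    0. -125.]
480 -180 -135 [ -35.  -10.  -16.   84.    0. -170.]
480 -180 -90 [-35. -10. -16.  84.   0. 145.]
480 -180 -45 [-35. -10. -16.  84.   0. 100.]
480 -180 0 [-35. -10. -16.  84.   0.  55.]
480 -180 45 [-35. -10. -16.  84.   0.  10.]
480 -180 90 [-35. -10. -16.  84.   0. -35.]
480 -180 135 [-35. -10. -16.  84.   0. -80.]
```

View pics/crop.png

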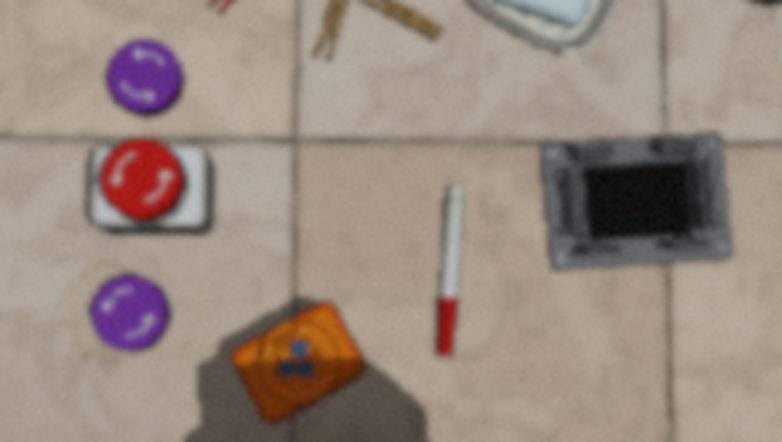

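The crop confirms it: the red cap on the white body (crop (143,180), jar at about x 517, y 232) is the target. Its cap radius of 29.6 and height of 134 match the description. The cradle is at crop (638,200). I'll refine both with the wrist camera.

```bash
python3 - <<'E'
from h import *
ims=[]
for nm,x,y in(("cr",518,-148),("jar",517,232)):
    env.move_ptp((x-40,y,330),R(0)); env.wait(.3)
    c=env.calibration("wrist"); p,d=env.capture("wrist"); np.savez(f"w_{nm}.npz",p=p,d=d,T=c["camera_from_world"],K=c["mtx"],D=c["D"]); ims.append(p)
    W=cloud(c,d)
    A=(abs(W[...,0]-x)<80)&(abs(W[...,1]-y)<100)
    if nm=="cr":
        for lo,hi in((3,50),(30,50)): print(nm,lo,rect(W[A&(W[...,2]>lo)&(W[...,2]<hi)]))
        print("floor z",np.median(W[A&(abs(W[...,0]-x)<20)&(abs(W[...,1]-y)<20)][:,2]),"counter",np.median(W[...,2]), "top z",np.percentile(W[A][:,2],99))
    else:
        print(nm,rect(W[A&(W[...,2]>70)&(W[...,2]<100)]),"captop",np.percentile(W[A&(W[...,2]>125)][:,2],50))
        m=redmask(p); m=blob(m,np.argwhere(m).mean(0)[::-1]); k=cv2.convexHull(np.argwhere(m)[:,::-1].astype(np.int32)).reshape(-1,2)
        print(cv2.minEnclosingCircle(rays(c,k,134)[:,:2].astype(np.float32)))
    print("cam",np.linalg.inv(c["camera_from_world"])[:3,3])
s=env.read_state();print(s["time_s"],np.round(s["joints"]),s["finger_gap"])
cv2.imwrite("pics/w.png",cv2.resize(np.hstack(ims),(800,300),interpolation=cv2.INTER_AREA))
E
```

```text
cr 3 (array([ 517.4, -147.6]), array([155.1, 197.9]), 0.2)
cr 30 (array([ 517.4, -151. ]), array([ 89.4, 114.6]), 4.2)
floor z 380.21192273016914 counter 1.038619056278776 top z 448.34844837598575
cam [477.39103916 -78.65828384 448.34844838]
jar (array([518. , 232.8]), array([64. , 88.3]), 0.5) captop 387.5352781372847
((517.12548828125, 234.17767333984375), 29.62639617919922)
cam [476.7432852  301.15141272 448.44574702]
4.1083 [ 12.  -4.   3.  97.  -0. 102.] 1.0017205979429749
```

View pics/w.png

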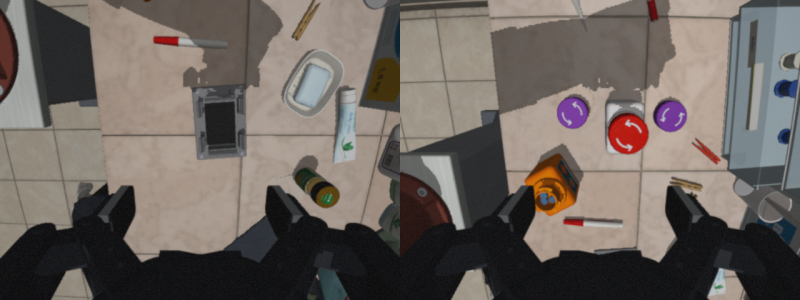

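The wrist view shows the cradle near (220,122) and the jar near (627,128), each clear of the fingers. I'll pin the cradle down from its colour outline in both views.

```bash
python3 - <<'E'
from h import *
w=np.load("w_cr.npz");t=np.load("top0.npz")
for nm,p,d,c in(("wrist",w["p"],w["d"],dict(mtx=w["K"],D=w["D"],camera_from_world=w["T"])),("top",t["p"],t["d"],env.calibration("top"))):
    W=cloud(c,d); A=(abs(W[...,0]-518)<95)&(abs(W[...,1]+149)<105)
    h=cv2.cvtColor(p,cv2.COLOR_BGR2HSV)
    base=A&((h[...,1]<40)&(h[...,2]<175)) ; base=cv2.morphologyEx(base.astype(np.uint8),cv2.MORPH_OPEN,np.ones((3,3)))
    n,l,s,_=cv2.connectedComponentsWithStats(base); b=l==1+np.argmax(s[1:,4])
    print(nm,"plate(hull, z6)",rect(rays(c,np.argwhere(b)[:,::-1],6)))
    dk=A&(h[...,2]<45)&(abs(W[...,0]-518)<50)&(abs(W[...,1]+149)<60); n,l,s,_=cv2.connectedComponentsWithStats(dk.astype(np.uint8)); b=l==1+np.argmax(s[1:,4])
    print(nm,"dark z6",rect(rays(c,np.argwhere(b)[:,::-1],6)), "depth z",np.median(W[b][:,2]))
    g=A&(W[...,2]>32)&(W[...,2]<45); print(nm,"lips",rect(W[g]),np.ptp(W[g],0))
cr=w["p"][100:300,280:420] if 0 else w["p"]
cv2.imwrite("pics/wc.png",cv2.resize(w["p"][120:270,280:420],None,fx=4,fy=4,interpolation=cv2.INTER_CUBIC))
E
```

```text
wrist plate(hull, z6) (array([ 536.3, -147.9]), array([206.3, 150.2]), 90.0)
wrist dark z6 (array([ 716.2, -463.2]), array([340.7, 664.5]), 87.7) depth z 386.9557603025145
wrist lips (array([ 517.4, -151. ]), array([ 89.4, 114.6]), 4.2) [ 94.80259905 115.78655787   9.8218536 ]
top plate(hull, z6) (array([ 537.5, -135.9]), array([149.9, 179.6]), 2.0)
top dark z6 (array([ 517.9, -153.8]), array([57.7, 92.9]), 0.5) depth z 6.749006896587844
top lips (array([ 518.9, -151.1]), array([ 89.8, 114.2]), 3.6) [ 92.954183   115.52703594  12.85925367]
```

View pics/wc.png

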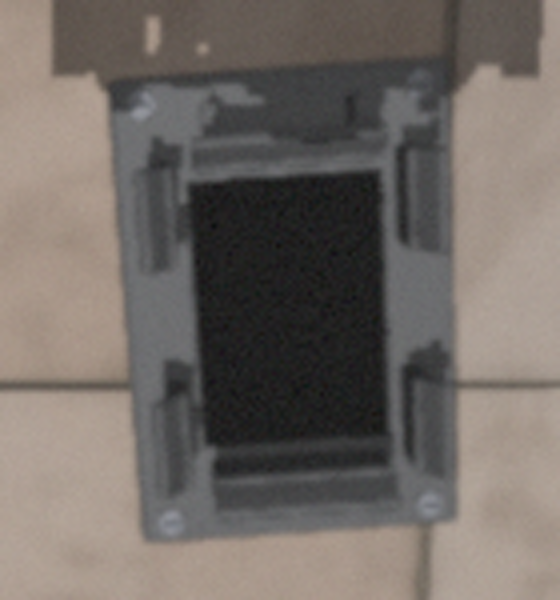

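The crop shows the plate corners at (108,82), (445,57), (457,520) and (145,540), with screws near each. I'll project those.

```bash
python3 - <<'E'
from h import *
w=np.load("w_cr.npz");c=dict(mtx=w["K"],D=w["D"],camera_from_world=w["T"])
for k in([(108,82),(445,57),(457,520),(145,540)],[(143,105),(420,82),(428,503),(170,522)]):
    P=rays(c,np.array(k)/4+np.array([280,120])-.4,6); v=P[0]+P[1]-P[2]-P[3]; h=P[1]+P[2]-P[0]-P[3]
    print(P.mean(0)[:2],np.linalg.norm(h)/2,np.linalg.norm(v)/2,"yaw",np.degrees(np.arctan2(h[1],h[0])),np.degrees(np.arctan2(-v[0],v[1])))
E
```

```text
[ 517.13650672 -150.32907895] 102.04353259189496 146.0390376178744 yaw 4.044431268695826 4.3773409097828235
[ 517.55377131 -150.84330805] 84.17038030452412 132.83551815569663 yaw 4.579010178339322 3.74185781397277
```

```bash
python3 - <<'E'
from h import *
env.move_ptp((517.5,233,200),R(.5)); 
print(env.servo_line((517.5,233,125),velocity=90,force_limit=15))
env.gripper_to(0.3,grip_force=90); s=env.read_state();print(s["finger_gap"],s["grasp_force"],s["ee_pos"],s["wrist_force"])
env.servo_line((517.5,233,195),velocity=60); env.wait(.3)
s=env.read_state();print(s["time_s"],s["finger_gap"],s["grasp_force"],s["ee_pos"],s["wrist_force"])
p,d=env.capture("top");q,e=env.capture("side");cv2.imwrite("pics/lift.png",np.hstack([p[180:330,180:330],q[120:270,200:350]]).repeat(2,0).repeat(2,1))
W=cloud(env.calibration("top"),d);A=(abs(W[...,0]-518)<75)&(abs(W[...,1]-233)<75)
print("body",rect(W[A&(W[...,2]>135)&(W[...,2]<168)]),rect(W[A&(W[...,2]>70)&(W[...,2]<168)]))
E
```

```text
False
0.6702811249872213 94.54941046773456 [518.1779576  233.06182481 126.05670088] [ 1.3340783  -0.7871103   4.63396636]
7.675 0.6713085079040855 96.47493501543067 [517.41941567 232.97901644 194.8258849 ] [-0.92500343  0.49264611 -4.39964844]
body (array([516.5, 199.9]), array([26.5, 63.1]), 86.1) (array([516.4, 200. ]), array([28.9, 65.2]), 83.6)
```

View pics/lift.png

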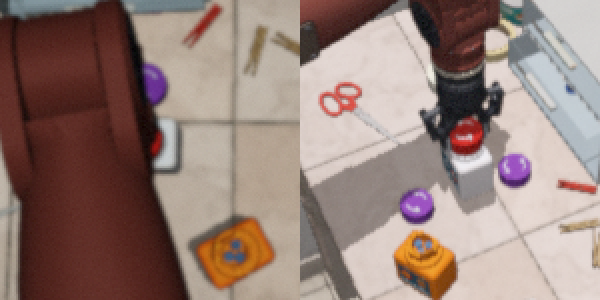

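The jar is lifted and hangs upright, with nothing else disturbed. I'll carry it over the cradle and measure its yaw there.

```bash
python3 - <<'E'
from h import *
env.servo_line((517.8,-150.8,195),R(4.0),velocity=170); env.wait(.4)
s=env.read_state();print(s["time_s"],s["grasp_force"],s["ee_pos"],s["wrist_force"])
ims=[]
for n in("top","wrist","side"):
    p,d=env.capture(n); c=env.calibration(n);W=cloud(c,d);A=(abs(W[...,0]-518)<65)&(abs(W[...,1]+151)<65)
    np.savez(f"o_{n}.npz",p=p,d=d,T=c["camera_from_world"])
    b=A&(W[...,2]>150)&(W[...,2]<166); b=cv2.morphologyEx(b.astype(np.uint8),cv2.MORPH_OPEN,np.ones((2,2)))>0
    if b.sum()>20: print(n,b.sum(),rect(W[b]),np.median(W[b][:,2]),W[b].min(0),W[b].max(0))
    ims.append(cv2.resize(p,(400,300),interpolation=cv2.INTER_AREA) if n!="side" else p[200:400,230:430].repeat(1,0))
cv2.imwrite("pics/over.png",np.hstack([ims[1],cv2.resize(ims[2],(300,300))]))
E
```

```text
10.5833 96.47916401387192 [ 517.81021204 -150.73271586  195.00777393] [ 0.61267891 -0.28795843 -4.66576383]
top 171 (array([446.1, -38.8]), array([ 40.9, 274.2]), 42.9) 158.8413909519477 [ 367.77906524 -134.31565796  149.33654898] [ 545.63568532   75.50437369 1410.65966115]
wrist 6794 (array([ 542.7, -149.5]), array([ 65.2, 134.6]), 49.8) 158.78321528634837 [ 484.11648961 -205.36050823   -0.98545376] [583.70580463 -81.21646478 313.45665799]
side 183 (array([ 545.5, -165.5]), array([126.3,  51. ]), 23.1) 156.50580566696703 [ 485.13151901 -198.23391736   -6.19738697] [ 594.41877511 -117.26392222  166.06534786]
```

View pics/over.png

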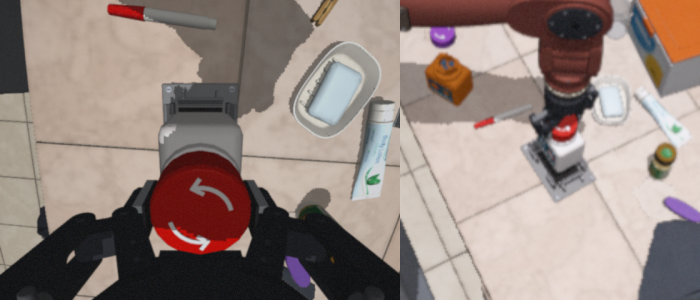

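```bash
python3 - <<'E'
from h import *
f=np.load("o_wrist.npz");c=env.calibration("wrist");c["camera_from_world"]=f["T"];W=cloud(c,f["d"])
b=(abs(W[...,2]-159)<5)&(abs(W[...,0]-518)<45)&(W[...,1]>-152)&(W[...,1]<-95)
n,l,s,_=cv2.connectedComponentsWithStats(b.astype(np.uint8));b=l==1+np.argmax(s[1:,4]);P=W[b]
print(len(P),np.median(P[:,2]),rect(P))
# edges: max y per x bin, min/max x per y bin
X=np.arange(495,540,3);E=np.array([(x,np.percentile(P[abs(P[:,0]-x)<1.5][:,1],99)) for x in X]);k=np.polyfit(E[:,0],E[:,1],1)
print("yaw front",np.degrees(np.arctan(k[0])),"front y at 517.8",np.polyval(k,517.8))
Y=np.arange(-134,-116,2.)
for q in(1,99):
    E=np.array([(y,np.percentile(P[abs(P[:,1]-y)<1][:,0],q)) for y in Y]);k=np.polyfit(E[:,0],E[:,1],1);print("side",q,np.degrees(np.arctan(-k[0])),np.polyval(k,-125))
A=np.c_[P[:,:2],np.ones(len(P))];print("tilt",np.linalg.lstsq(A,P[:,2],rcond=None)[0][:2])
E
```

```text
5768 158.8301316279286 (array([ 515.7, -126. ]), array([61.7, 36. ]), 4.7)
yaw front 3.9190896323689612 front y at 517.8 -108.52150091637976
side 1 0.6835345410029822 485.78340590856516
side 99 7.848470717810819 545.6821330355767
tilt [ 0.00617141 -0.09887285]
```

```bash
python3 - <<'E'
from h import *
f=np.load("o_wrist.npz");c=env.calibration("wrist");c["camera_from_world"]=f["T"];W=cloud(c,f["d"])
P=W[(abs(W[...,2]-158)<6)&(abs(W[...,0]-516)<24)&(W[...,1]>-119)&(W[...,1]<-111)]
print("tilt",np.linalg.lstsq(np.c_[P[:,:2],np.ones(len(P))],P[:,2],rcond=None)[0][:2])
env.servo_line((517.8,-150.8,172),velocity=60)
hit=env.servo_line((517.8,-150.8,129),velocity=25,force_limit=9); s=env.read_state()
print(hit,s["ee_pos"],s["wrist_force"],s["ft_torque"],s["time_s"])
E
```

```text
tilt [ 0.01826401 -0.30194193]
True [ 517.82661312 -150.78885967  131.50781196] [0.64265512 0.07770389 5.70130418] [ 0.06543773  0.24434624 -0.03821388] 12.75
```

```bash
python3 - <<'E'
from h import *
env.wait(.3)
c=env.calibration("wrist");p,d=env.capture("wrist");W=cloud(c,d);f=np.load("o_wrist.npz");c0=dict(c);c0["camera_from_world"]=f["T"];W0=cloud(c0,f["d"])
for w,z in((W0,159),(W,96)):
    P=w[(abs(w[...,2]-z)<8)&(abs(w[...,0]-516)<28)&(w[...,1]>-118)&(w[...,1]<-110)]
    print(len(P),np.median(P[:,2]),P[:,1].max())
s=env.read_state();print(s["ee_pos"],s["wrist_force"],s["grasp_force"])
j=[env.inverse_kinematics((517.8,-150.8,125),R(4+a)) for a in(0,60,65)];print(np.round(j,1))
cv2.imwrite("pics/seat.png",p)
E
```

```text
2360 158.49490794198528 -110.00239152031737
2371 95.69384167858283 -110.00618873704191
[ 517.79059967 -150.79275983  131.56501542] [ 0.07815082 -0.42866541  5.38923341] 97.42060923250392
[[-30.1  -3.6 -17.8  75.8   0.   55.9]
 [-30.1  -3.6 -17.8  75.8   0.   -4.1]
 [-30.1  -3.6 -17.8  75.8   0.   -9.1]]
```

View pics/seat.png

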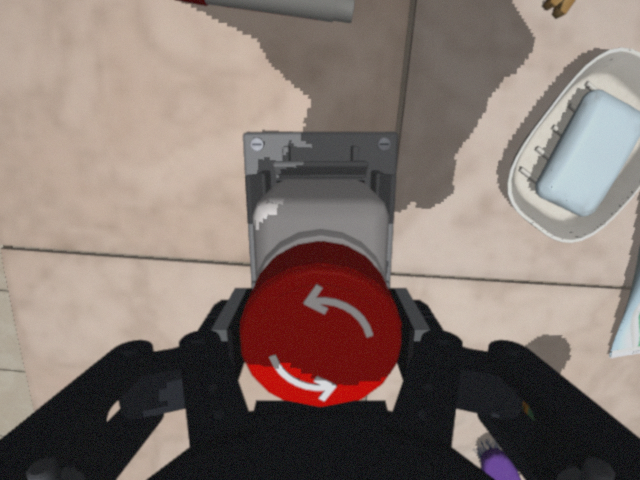

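The jar stands in the cradle pocket at (320,225). Its body top measures 95.7 mm against 96 expected, so it is seated. Next I'll press and twist.

```bash
python3 - <<'E'
from h import *
def st(t):
    s=env.read_state();print(t,np.round(s["ee_pos"],1),np.round(s["wrist_force"],1),np.round(s["ft_torque"],2),round(s["grasp_force"]),s["time_s"])
hit=env.servo_line((517.8,-150.8,125.6),velocity=12,force_limit=11);env.wait(.2);st(hit)
E
```

```text
False [ 518.3 -150.9  127.5] [-3.8  3.6 10.8] [ 0.66  0.9  -0.02] 98 13.825
```

```bash
python3 - <<'E'
from h import *
def st(t):
    s=env.read_state();print(t,np.round(s["ee_pos"],1),np.round(s["wrist_force"],1),np.round(s["ft_torque"],2),round(s["grasp_force"]),s["time_s"])
p=(517.8,-150.8,124.2)
print(env.servo_line(p,velocity=12,force_limit=8));env.wait(.2);st("press")
for a in(15,30,45,62):
    env.servo_line(p,R(4+a),velocity=20); st(a)
env.wait(.2);st("end")
E
```

```text
False
press [ 518.3 -150.9  126.2] [-5.6  4.4 13. ] [ 0.63  1.   -0.01] 98 14.2917
15 [ 519.  -151.5  126.7] [-1.5  1.3 11.3] [0.22 0.42 0.17] 98 14.7
30 [ 519.1 -151.3  126.7] [-1.2  1.  10.7] [0.33 0.43 0.14] 98 15.1083
45 [ 519.  -151.3  126.6] [-2.1  1.8 11.4] [0.34 0.4  0.2 ] 98 15.5167
62 [ 519.2 -151.4  126.7] [-1.8  2.5 11.3] [0.31 0.29 0.22] 98 15.9667
end [ 519.2 -151.4  126.7] [-0.5  1.6 10.8] [0.34 0.31 0.1 ] 98 16.1667
```

```bash
python3 - <<'E'
from h import *
p,d=env.capture("wrist");cv2.imwrite("pics/tw.png",p)
E
```

```text
(no output)
```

View pics/tw.png

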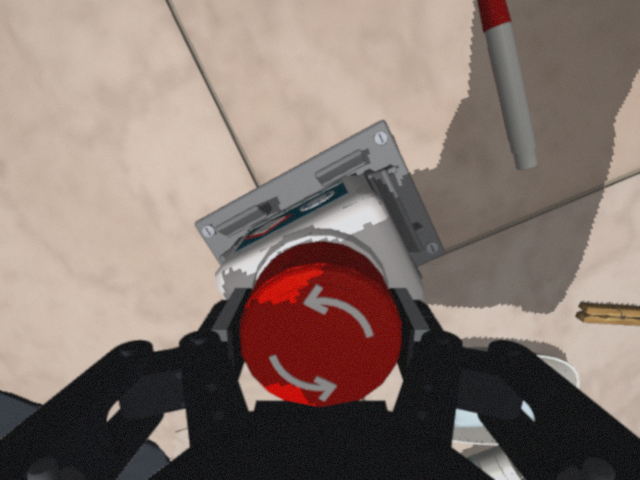

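The arrows at (340,310) and (305,380) haven't moved relative to the fingers, while the jar and cradle appear turned about 60°. The cap is out of its lock, so I'll lift it.

```bash
python3 - <<'E'
from h import *
def st(t):
    s=env.read_state();print(t,np.round(s["ee_pos"],1),np.round(s["wrist_force"],1),round(s["grasp_force"]),s["time_s"])
env.servo_line((518,-150.8,133),velocity=15);st("up")
h=env.servo_line((518,-150.8,160),velocity=25,force_limit=5);st(h)
if not h: env.servo_line((518,-150.8,199),velocity=50);env.wait(.5);st("top")
p,d=env.capture("wrist");q,e=env.capture("side")
W=cloud(env.calibration("side"),e);A=(abs(W[...,0]-518)<60)&(abs(W[...,1]+151)<60)
print("hist z",np.histogram(W[A][:,2],np.arange(0,230,15)))
cv2.imwrite("pics/fin.png",np.hstack([cv2.resize(p,(400,300)),cv2.resize(q[200:380,250:490],(400,300),interpolation=cv2.INTER_CUBIC)]))
E
```

```text
up [ 518.5 -151.2  133.4] [ 2.2 -1.4  4.1] 97 16.95
True [ 517.3 -150.4  136.9] [-0.5 -0.2 -1.1] 97 17.3833
hist z (array([348,  85, 165,  54,  60,  80, 178,  10,  20,  86,   8,  16,  45,
        31,  61]), array([  0,  15,  30,  45,  60,  75,  90, 105, 120, 135, 150, 165, 180,
       195, 210, 225]))
```

View pics/fin.png

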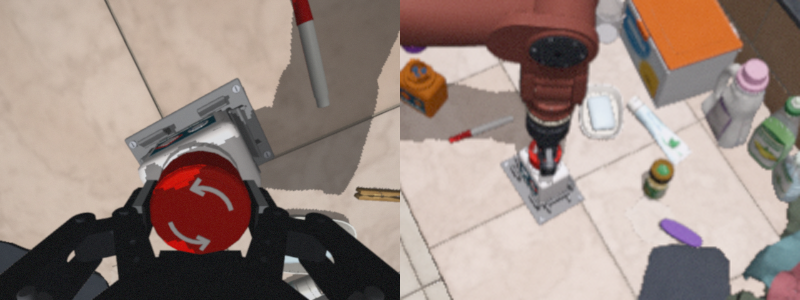

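The stop came only from the remaining spring push fading. The force is now −1.1 N, which is the cap's weight, so the cap is free. I'll keep lifting.

```bash
python3 - <<'E'
from h import *
def st(t):
    s=env.read_state();print(t,np.round(s["ee_pos"],1),np.round(s["wrist_force"],1),round(s["grasp_force"]),s["time_s"])
h=env.servo_line((518,-150.8,199),velocity=30,force_limit=4);env.wait(.6);st(h)
f=np.load("w_cr.npz")
p,d=env.capture("wrist");W=cloud(env.calibration("wrist"),d)
B=(abs(W[...,2]-96)<5)&(abs(W[...,0]-518)<60)&(abs(W[...,1]+151)<60);print("body top",B.sum(),np.median(W[B][:,2]),rect(W[B]))
q,e=env.capture("side");V=cloud(env.calibration("side"),e)
m=redmask(q)&(abs(V[...,0]-518)<45)&(abs(V[...,1]+151)<45)&(V[...,2]>100);print("cap z",np.percentile(V[m][:,2],[2,50,98]))
for lo,hi in((85,103),(112,128)):
    B=(V[...,2]>lo)&(V[...,2]<hi)&(abs(V[...,0]-518)<50)&(abs(V[...,1]+151)<60);print(lo,B.sum(),V[B].mean(0) if B.any() else 0)
E
```

```text
False [ 518.  -150.8  199. ] [ 0.5 -0.2 -2. ] 97 20.2917
body top 3574 95.99900838109978 (array([ 516.5, -150.9]), array([60.6, 86. ]), 3.6)
cap z [186.96758291 205.54601979 514.44111978]
85 277 [ 507.56415548 -166.315967     94.97291213]
112 57 [ 504.80287567 -161.79533999  121.1494266 ]
```

The jar is still seated: body top 96.0 mm, yaw 3.6°, centred within about 1.5 mm. The cap is held about 5 cm above the mouth, so I'm handing in.

```bash
python3 -c "
from station import env
print(env.sign_off())"
```

```text
the job is handed in; nothing more can be done
None
```

The job is handed in at about 20 s of the 48 s allowed: the jar is seated in the cradle, and its cap is unlocked, lifted off and held about 5 cm above the mouth; the sign-off returned no verdict.

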